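# Wedge a plinth-drawer front clear of the bench

### The arm

A 6-joint arm with a two-finger parallel gripper is mounted at the origin on the work surface. World frame = base frame: x ahead of the robot, y to its left, z up, the work surface at z = 0. Lengths are in m, angles in rad, forces in N, time in s.
With the tool pointing down it reaches from about 0.25 to 0.725 m from the base axis. Payload 4 kg.
Tool frame: the origin (TCP) lies midway between the tips of the shut fingers; the grasp point (between the pads) lies bot.pinch_z behind it (bot.pinch_z is the distance from the TCP to the grasp point, in m); z points along the fingers, y is the direction in which the jaws open and shut (so a half turn about z gives the same grasp; the last joint's range is limited). The gripper opens to 85 mm and grips with 20 to 120 N. Pads are 22 mm wide; open, the fingers measure 114 mm over their backs; the gripper's body (76 mm by 85 mm) begins 54 mm behind the grasp point. The pads swing forward as they close: fully open they stand 13 mm farther back than shut.
Start: joints at [-1.291, 0.241, 0.005, 1.335, 0, 1.571], TCP at [0.138, -0.481, 0.231] pointing down, gripper open.
Joint ranges: [-2.72, 2.72], [-1.05, 1.87], [-1.09, 1.28], [-1.99, 2.15], [-1.42, 1.44], [-3.14, 3.14]. Speed limits (rad/s): [2.79, 2.79, 3.14, 3.14, 3.14, 3.14].

### API

Orientations are given as a unit quaternion [x, y, z, w].
In Python, from workcell import bot gives the robot as it stands. The module is installed in compiled form; this text tells all that it offers.
- The arm moves only by the tool move_arm, never from a script. Its argument "series" is a list that holds one entry, the list of rows, each a list of 7 numbers: the shift along the world's x, y, z in cm, then the turn, a rotation vector about the world's x, y, z in degrees, then the opening, from 0 (shut) to 1 (fully open). A call has exactly 5 rows; each row shifts and turns the pose as measured when the row begins; what a row does not reach is not made up. A row lasts 1/10 s, in which the tool goes at most 50 mm and 8.59 degrees, less where a joint would pass 70% of its speed; a pose out of reach is approached as far as the arm can. A call with a gripper value outside its range is refused whole. The fingers move at their own pace and stop on an object; the grip force is fixed at half the most. Time passes only in rows, so rows that do not move let the fingers close, or fill a call up. It gives the time, the measured TCP pose, the force and the opening at its end, in the units of the state.
- bot.get_obs(): the state, without advancing time (a new reading comes with each control period).
- bot.camera(name): name is "scene" or "top" or "wrist"; returns (picture, depth): 480x640x3 uint8, red, green, blue; 480x640 float32, m along the optical axis (not along the pixel's ray), 0 where there is no reading.
- bot.camera_info(name): a dict with "vfov" (degrees; the focal length in pixels is half the picture's height over the tangent of half this angle, whatever the lens; pixels are square), "cx", "cy" (the principal point, pixels), "k1" (the pictures are not rectified: a ray, as slopes to the right and down, at radius r is drawn at 1 + k1 r^2 times it, then the intrinsics apply), "cam_to_world" (4x4, takes a point from camera to world coordinates); the wrist camera has in their place "tool_from_camera" (4x4, takes a point from camera to tool coordinates, whose origin is the TCP and whose axes are the flange's). Camera axes: x right, y down, z forward; pixel columns grow to the right and rows downward; lengths in m; the calibration is good to about 2 mm. A picture is of the moment at which its call begins: read the wrist's pose just before it. camera_info takes no time and is no camera call.
- bot.job_done(): hands the job in, once; it reports no verdict.
Trained networks look in the newest picture that a camera, given by its name, has taken for a name from the list of things; names that differ only in an ending like _2 or _b are one class to them, and where a whole thing is asked for, a point or a joint stands for the part that bears it (a point fixed in the world has none). Each returns a list of dicts, best first, with "confidence" (0 to 1); they miss things now and then, are a little off and sometimes report something else, mostly with a low value. They report only what shows in the picture. A call takes as long as a camera call. They do not tell look-alikes from the thing itself.
- bot.find_in(camera, target): "at" ([x, y, z] in m, in world coordinates, good to about 4 mm: the middle of the surface that is visible of it).
The state is a dict: "clock": time; "joint_pos": joint angles; "joint_vel": joint speeds; "tau": joint torques, N m; "eef_pos": TCP position; "tool_rot": TCP orientation; "ft_force": force on the tool from outside, world axes, zero at the start; "ft_torque": the same for the moment, N m; "grip_width": finger opening in m.
Only numpy, scipy, OpenCV 4.12 (cv2) and the standard library are available. Lean on these libraries where they do the work, as an engineer would, in place of code of your own. Each camera call takes 0.05 s, during which the arm holds its last target.

### The job

The brown front of the plinth drawer has slipped down on its slack fixing screws and stands on the bench, where it would drag. Take the long tapered wooden wedge (not the flat packer of the same length), push it thin end first, flat on the bench and square to the front, under the middle of the front's lower edge until the front just lifts off the bench, by about 3 mm, and finish still gripping the wedge there, with the front resting on it, so that I can tighten the screws. Lift the front with the wedge alone, do not touch it with the gripper, and leave the other things on the bench where they are.

Things in the scene. Friction and masses are not known exactly. Their poses are not given: they have to be found in the camera images.
- wedge_center (a point): the plain light-wood wedge: 140 mm long, 32 wide, tapering evenly from 18 mm high at the heel to 1.5 mm at the thin end, ~50 g, lying on its flat underside. This point: midway along, mid-width, 5 mm above the underside. x points along it to the thin end, y across, z up. Sides upright and flat: can be pinched across its width from above near the heel
- wedge_tip (a point): middle of the wedge's thin end, on its underside: 70 mm along the wedge's x from its middle; axes as the wedge
- front_foot (a point): point of the brown drawer front (340 mm wide, 140 high, 18 thick, ~0.5 kg): mid-width, in the plane of its outer face, level with its lowest line; rises with it. x points level into the unit (the way the wedge must go), y along the front, z up. The lower edge is fully rounded (radius 9 mm): it stands on a line 9 mm behind this point. Behind it is the fixed white carcass, 150 mm high
- drawer_front (a joint): height of the drawer front above the bench in m: 0 standing on the bench, 0.010 at the top of the screw slots. It slides straight up and down on the slack screws (friction 0.6 N) and sinks back by itself when not carried
- packer: flat wooden packer, 140 x 32 x 12 mm, the same wood, length and width as the wedge but equally thick throughout; origin under its middle, x along it. It is not needed
- tape_measure: black tape measure, 68 x 34 x 66 mm, origin under its middle; a bystander
- pencil: grey pencil, 168 mm long, 8 mm thick; a bystander
- utility_knife: grey utility knife lying flat, 138 x 22 x 19 mm; a bystander
- screw_tin: round open steel tin with screws, 76 mm across, 28 mm high; a bystander
- glue_bottle: white glue bottle, 60 mm across, 170 mm high; a bystander
- mallet: rubber mallet lying down, 222 mm long, head 60 mm high; a bystander
Things that resemble listed ones, but are neither listed nor needed, are in the scene too. Leave any yellow look-alike of the part that bears wedge_center alone.

How it is judged:
At the end, for the whole second after the job is handed in: Front 1.8 to 5.2 mm off the bench, resting on the wedge (over 1.5 N); wedge flat (4 deg), thin end in under the front within 40 mm of its middle, square to it within 11 deg, still, and held by the fingers (over 2 N); robot not touching the front (value of joint drawer_front between 0.0018 and 0.0052 m and contact force between wedge and drawer_front above 1.5 N and contact force between the fingers and wedge above 2 N and contact force between each of the arm, the fingers and drawer_front below 0.3 N and x of wedge_tip in the frame of front_foot above 0.005 m and y of wedge_tip in the frame of front_foot between -0.04 and 0.04 m and angle between the x axis of wedge_center and the x axis of front_foot, either way round below 0.2 rad and angle between wedge_center's own z axis and vertical below 0.07 rad and linear speed of wedge below 0.01 m/s); the arm keeps its last pose, push and grip.
It fails at once if the robot pushes or lifts the drawer front itself (contact force between any of the arm, the fingers and drawer_front above 2 N).
It fails at once if another thing on the bench is disturbed (moved more than 30 mm) (distance of any of packer, tape_measure, pencil, utility_knife, screw_tin, glue_bottle, mallet from where it was at the start of the episode above 0.03 m).
It also fails if it takes over 38 s, if anything falls off the work surface, if the arm or the gripper's body presses on something with over 40 N, if the wrist force passes 120 N, or if a joint passes its speed limit or range.

## Working session

There is one attempt and no reset: what is moved stays moved. The work goes in short steps, Python scripts to look and compute and a tool call to move; the robot and the scene stay as the last step left them, time stands still between calls to the robot, and variables do not carry over. Pictures are saved under pics/ and viewed, and the job is handed in when it is done.

Besides the shell and the picture viewer there is one more tool, called by a JSON object that holds its "op" and its "data". move_arm: Moves the arm, as the interface text tells. Its arguments: {"type":"object","properties":{"series":{"type":"array","items":{"type":"array","items":{"type":"array","items":{"type":"number"}}}}},"required":["series"]}

```bash
mkdir -p pics; cat > h.py <<'E'
import numpy as np,cv2
from workcell import bot
def shot(n,f):
    p,d=bot.camera(n); np.savez('pics/'+f+'.npz',p=p,d=d); cv2.imwrite('pics/'+f+'.png',p[:,:,::-1]); return p,d
def rays(n,px):
    i=bot.camera_info(n); f=240/np.tan(np.radians(i['vfov']/2)); px=np.atleast_2d(np.array(px,float))
    q=(px-[i['cx'],i['cy']])/f
    s=q.copy()
    for _ in range(30): s=q/(1+i['k1']*(s**2).sum(1,keepdims=True))
    return np.c_[s,np.ones(len(s))],i
def atz(n,px,z,T=None):
    r,i=rays(n,px); T=np.array(i['cam_to_world']) if T is None else T
    w=r@T[:3,:3].T; o=T[:3,3]; return o+w*((z-o[2])/w[:,2])[:,None]
def atd(n,px,d,T=None):
    r,i=rays(n,px); T=np.array(i['cam_to_world']) if T is None else T
    px=np.atleast_2d(px); z=np.array([d[int(v),int(u)] for u,v in px]); return (r*z[:,None])@T[:3,:3].T+T[:3,3]
E
python3 - <<'E'
from h import *
shot('scene','s0');shot('top','t0')
o=bot.get_obs();print(o,bot.pinch_z)
for c in('scene','top','wrist'):print(bot.camera_info(c))
E
```

```text
{'clock': 0.1, 'joint_pos': array([-1.29099905e+00,  2.41353758e-01,  3.85113775e-03,  1.33520055e+00,
        2.95066400e-06,  1.57079488e+00]), 'joint_vel': array([-0.0001441 , -0.00154872,  0.00328887, -0.00074792, -0.00091482,
       -0.00259738]), 'tau': array([-6.73022951e-04, -3.73138297e+01,  2.53009862e+01,  1.08526796e-02,
       -8.40887492e-05,  3.63616209e-06]), 'eef_pos': array([ 0.13792387, -0.48000769,  0.23049095]), 'tool_rot': array([ 9.90229584e-01,  1.39443398e-01, -1.31486159e-04, -9.44312857e-04]), 'ft_force': array([ 0.74468945,  0.85861983, -0.01139866]), 'ft_torque': array([-0.03187327,  0.02459072,  0.03488764]), 'grip_width': 0.08535511258320796} 0.0187
{'vfov': 53.52112785746374, 'cx': 324.1099743847268, 'cy': 239.04390158552397, 'k1': -0.00010965922944914835, 'cam_to_world': array([[-0.77471808,  0.50948   , -0.37448902,  0.86960092],
       [ 0.63224601,  0.61595482, -0.46996239,  0.60445373],
       [-0.00876812, -0.60085755, -0.79930803,  0.8170571 ],
       [ 0.        ,  0.        ,  0.        ,  1.        ]])}
{'vfov': 56.55794844681038, 'cx': 321.88062406308507, 'cy': 240.32655906704576, 'k1': -0.07266418179404346, 'cam_to_world': array([[ 0.0191174 , -0.98519306,  0.17037948,  0.33878072],
       [-0.99979216, -0.02004444, -0.00372235,  0.18046299],
       [ 0.00708239, -0.17027291, -0.98537149,  1.06880144],
       [ 0.        ,  0.        ,  0.        ,  1.        ]])}
{'vfov': 59.39337175468566, 'cx': 319.7118950173196, 'cy': 241.73737727367782, 'k1': -0.0451318407480518, 'tool_from_camera': array([[ 7.93006898e-04, -9.52225891e-01, -3.05393556e-01,
         7.75671122e-02],
       [ 9.99999666e-01,  8.15039258e-04,  5.53552917e-05,
        -7.28627954e-04],
       [ 1.96196995e-04, -3.05393498e-01,  9.52226220e-01,
        -1.41935316e-01],
       [ 0.00000000e+00,  0.00000000e+00,  0.00000000e+00,
         1.00000000e+00]])}
```

View pics/s0.png

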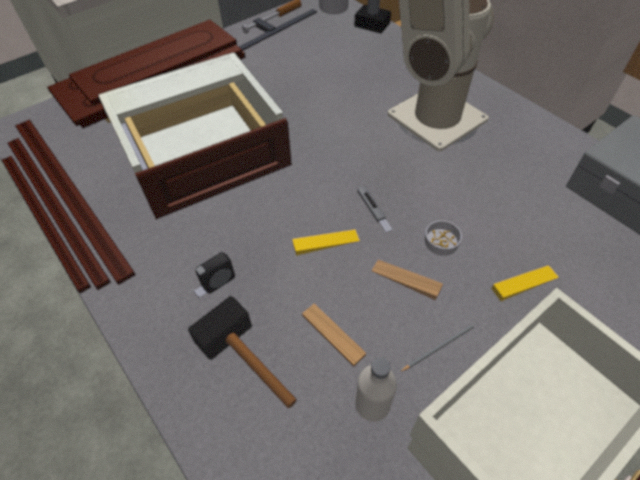

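View pics/t0.png

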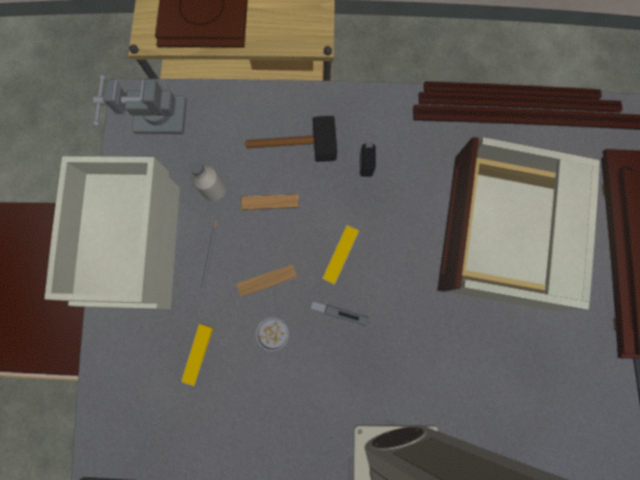

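```bash
python3 - <<'E'
from h import *
s=np.load('pics/s0.npz');t=np.load('pics/t0.npz')
a=cv2.resize(s['p'][240:380,280:460],None,fx=4,fy=4,interpolation=cv2.INTER_CUBIC)[:300*2,:]
cv2.imwrite('pics/c1.png',a[:,:,::-1])
b=cv2.resize(t['p'][180:310,220:320],None,fx=4,fy=4,interpolation=cv2.INTER_CUBIC)
cv2.imwrite('pics/c2.png',b[:,:,::-1])
P=[(330,238+0),(415,0)]
for l in ([(246,203),(258,203),(270,202),(282,201),(294,200)],[(244,289),(255,285),(267,281),(280,276),(291,271)]):
    print(atd('top',l,t['d']).round(4))
for l in ([(312,312),(322,323),(333,335),(345,347),(356,357)],[(379,267),(390,271),(407,278),(420,283),(435,289)]):
    print(atd('scene',l,s['d']).round(4))
# front top edge
print(atd('top',[(474,145),(466,180),(460,215),(447,286),(470,150),(455,285)],t['d']).round(4))
E
```

```text
[[0.61   0.3634 0.0131]
 [0.6106 0.3341 0.0127]
 [0.6129 0.3045 0.0158]
 [0.6167 0.2756 0.0131]
 [0.6193 0.2463 0.0148]]
[[0.4007 0.3575 0.0167]
 [0.4109 0.3324 0.0135]
 [0.4213 0.3048 0.0098]
 [0.434  0.2746 0.0076]
 [0.447  0.249  0.0032]]
[[0.6191 0.2499 0.0102]
 [0.6184 0.2792 0.0085]
 [0.6192 0.3123 0.0116]
 [0.6163 0.3429 0.0076]
 [0.6142 0.3705 0.0096]]
[[0.4459 0.2521 0.001 ]
 [0.4363 0.2742 0.003 ]
 [0.4247 0.3101 0.0085]
 [0.4145 0.3355 0.0108]
 [0.4046 0.3652 0.0156]]
[[ 0.7225 -0.1584  0.1381]
 [ 0.642  -0.1383  0.1331]
 [ 0.564  -0.1238  0.1268]
 [ 0.4111 -0.1001  0.0937]
 [ 0.7124 -0.1505  0.133 ]
 [ 0.4101 -0.104   0.1397]]
```

View pics/c1.png

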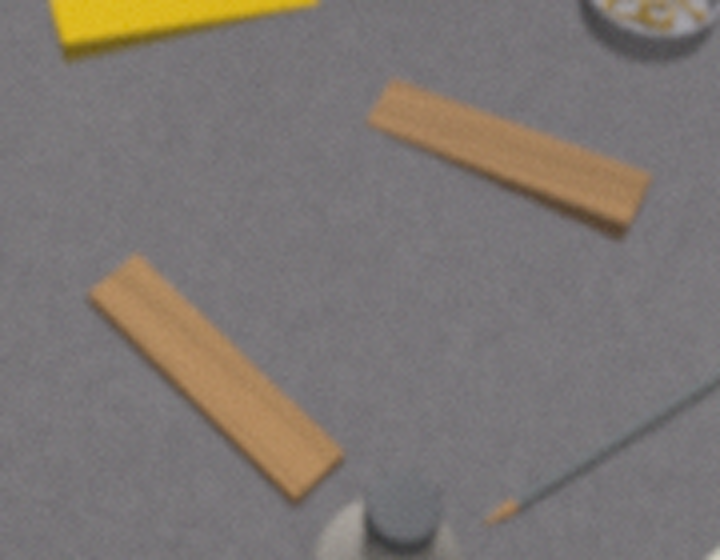

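View pics/c2.png

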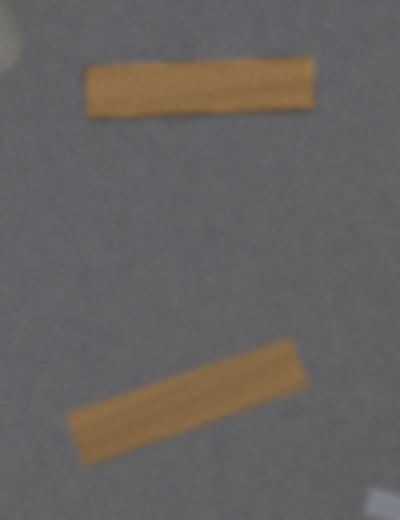

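```bash
cat >> h.py <<'E'
def cloud(n,d,T=None):
    v,u=np.mgrid[0:480,0:640]; px=np.c_[u.ravel(),v.ravel()]
    r,i=rays(n,px); T=np.array(i['cam_to_world']) if T is None else T
    P=(r*d.reshape(-1,1))@T[:3,:3].T+T[:3,3]; P[d.ravel()==0]=np.nan
    return P.reshape(480,640,3)
E
python3 - <<'E'
from h import *
for n,f,box in(('scene','s0',(125,110,300,215)),('top','t0',(435,130,485,300))):
    z=np.load(f'pics/{f}.npz');P=cloud(n,z['d']);p=z['p'].astype(int)
    # wedge
    hsv=cv2.cvtColor(z['p'],cv2.COLOR_RGB2HSV)
    m=(hsv[...,0]<18)&(hsv[...,1]>90)&(hsv[...,2]>90)&(abs(P[...,0]-.424)<.07)&(abs(P[...,1]-.305)<.1)&(P[...,2]<.03)
    m=cv2.morphologyEx(m.astype(np.uint8),cv2.MORPH_OPEN,np.ones((3,3)))
    k,l,st,_=cv2.connectedComponentsWithStats(m); j=1+np.argmax(st[1:,4]); m=l==j
    Q=P[m]; c,sz,a=cv2.minAreaRect(Q[:,:2].astype(np.float32)*1000); mu=Q.mean(0)
    w,V=np.linalg.eigh(np.cov(Q[:,:2].T)); ax=V[:,1]*np.sign(V[0,1]); t=(Q[:,:2]-mu[:2])@ax
    print(n,'wedge',m.sum(),c,sz,a,mu.round(4),'axis deg',np.degrees(np.arctan2(ax[1],ax[0])),'slope',np.polyfit(t,Q[:,2],1),np.percentile(t,[0,1,99,100]))
    # front
    x0,y0,x1,y1=box; B=np.zeros((480,640),bool);B[y0:y1,x0:x1]=1
    dk=(p[...,0]<100)&(p[...,0]-p[...,2]>12)&B
    Q=P[dk];Q=Q[np.isfinite(Q).all(1)]
    nrm=np.array([-.18,-.98]);
    if n=='scene':
        F=Q[(Q[:,2]>.02)&(Q[:,2]<.125)]
        for _ in range(6):
            A=np.c_[F[:,0],np.ones(len(F))];s=np.linalg.lstsq(A,F[:,1],rcond=None)[0];r=F[:,1]-A@s;F=F[abs(r)<max(.004,2*r.std())]
        print('face y=a x+b',s,r.std(),len(F),np.percentile(F[:,0],[0,.5,99.5,100]), 'dir',np.degrees(np.arctan(s[0])))
    else:
        F=Q[(Q[:,2]>.128)&(Q[:,2]<.15)];print('topedge',len(F),cv2.minAreaRect(F[:,:2].astype(np.float32)*1000),np.percentile(F[:,2],[5,50,95]))
    print(bot.find_in(n,'front_foot')[:2],bot.find_in(n,'wedge_center')[:2])
E
```

```text
scene wedge 934 (424.4638977050781, 307.127685546875) (34.27030563354492, 138.38536071777344) 20.78180503845215 [0.424  0.3108 0.0081] axis deg -70.12844904389068 slope [-0.11580469  0.00813259] [-0.06575781 -0.06387961  0.07111209  0.07283598]
face y=a x+b [-0.16414188 -0.03197141] 0.0022128310031847764 4097 [0.40919193 0.41308966 0.73876837 0.740245  ] dir -9.321515025272497
[{'at': [0.5875, -0.1246, 0.0818], 'confidence': 0.95}] [{'at': [0.2536, 0.4624, 0.0121], 'confidence': 0.9}, {'at': [0.4986, 0.1324, 0.0083], 'confidence': 0.84}]
top wedge 732 (423.9888610839844, 305.7046813964844) (31.0548038482666, 136.82203674316406) 21.887224197387695 [0.4236 0.3064 0.0102] axis deg -68.6143090606947 slope [-0.11972245  0.01017391] [-0.06762202 -0.06575071  0.06764052  0.06925336]
topedge 1126 ((573.97705078125, -134.80441284179688), (19.43111801147461, 339.6124267578125), 80.53316497802734) [0.13342836 0.1390639  0.14226459]
[{'at': [0.5659, -0.1292, 0.1057], 'confidence': 0.63}] [{'at': [0.4863, 0.1345, 0.0047], 'confidence': 0.89}, {'at': [0.4226, 0.3122, 0.0111], 'confidence': 0.57}]
```

{"op": "move_arm", "data": {"series": [[[1.9, 4.5, 0, 0, 0, 7, 1], [1.9, 4.5, 0, 0, 0, 7, 1], [1.9, 4.5, 0, 0, 0, 7, 1], [1.9, 4.5, 0, 0, 0, 7, 1], [1.9, 4.5, 0, 0, 0, 7, 0.7]]]}}

```text
clock: 0.8
eef_pos: [0.233, -0.2539, 0.2288]
tool_rot: [0.9, 0.436, 0.0, 0.0]
ft_force: [0.4, -0.4, 0.4]
grip_width: 0.0729
```

{"op": "move_arm", "data": {"series": [[[1.9, 4.5, 0, 0, 0, 7, 0.7], [1.9, 4.5, 0, 0, 0, 7, 0.7], [1.9, 4.5, 0, 0, 0, 7, 0.7], [1.9, 4.5, 0, 0, 0, 7, 0.7], [1.9, 4.5, 0, 0, 0, 7, 0.7]]]}}

```text
clock: 1.3
eef_pos: [0.3284, -0.0225, 0.2303]
tool_rot: [0.719, 0.695, 0.003, 0.003]
ft_force: [1.6, -0.6, 0.2]
grip_width: 0.0598
```

{"op": "move_arm", "data": {"series": [[[1.0, 4.7, -1, 0, 0, 3, 0.7], [1.0, 4.7, -1, 0, 0, 3, 0.7], [1.0, 4.7, -1, 0, 0, 3, 0.7], [1.0, 4.7, -1, 0, 0, 3, 0.7], [1.0, 4.7, -1, 0, 0, 3, 0.7]]]}}

```text
clock: 1.8
eef_pos: [0.3799, 0.2178, 0.1829]
tool_rot: [0.617, 0.787, 0.008, 0.006]
ft_force: [0.8, -1.0, 0.5]
grip_width: 0.0598
```

{"op": "move_arm", "data": {"series": [[[0.8, 4.5, -1, 0, 0, 3, 0.7], [0.8, 4.5, -1, 0, 0, 3, 0.7], [0.8, 4.5, -1, 0, 0, 2, 0.7], [0, 0, -1, 0, 0, 0, 0.7], [0, 0, 0, 0, 0, 0, 0.7]]]}}

```text
clock: 2.3
eef_pos: [0.4032, 0.3648, 0.1383]
tool_rot: [0.554, 0.833, 0.008, 0.005]
ft_force: [-0.2, -0.9, -0.0]
grip_width: 0.0596
```

```bash
cat >> h.py <<'E'
from scipy.spatial.transform import Rotation as R
def wT():
    o=bot.get_obs(); T=np.eye(4);T[:3,:3]=R.from_quat(o['tool_rot']).as_matrix();T[:3,3]=o['eef_pos']
    return T@np.array(bot.camera_info('wrist')['tool_from_camera']),o
E
python3 - <<'E'
from h import *
T,o=wT();p,d=shot('wrist','w1');np.save('pics/w1T.npy',T)
x=R.from_quat(o['tool_rot']).as_matrix();print(o['eef_pos'],np.degrees(np.arctan2(x[1,0],x[0,0])),x[:,2],o['grip_width'],o['clock'],o['joint_pos'])
P=cloud('wrist',d,T);hsv=cv2.cvtColor(p,cv2.COLOR_RGB2HSV)
m=(hsv[...,0]<18)&(hsv[...,1]>90)&(hsv[...,2]>90)&(P[...,2]<.03)&(abs(P[...,0]-.424)<.07)
Q=P[m];w,V=np.linalg.eigh(np.cov(Q[:,:2].T));ax=V[:,1]*np.sign(V[0,1])
print(m.sum(),cv2.minAreaRect(Q[:,:2].astype(np.float32)*1000),np.degrees(np.arctan2(ax[1],ax[0])),Q[:,2].min(),Q[:,2].max())
E
```

```text
[0.40324134 0.36476588 0.13825336] 112.76870997603513 [ 0.01751082  0.00727088 -0.99982024] 0.05960024749642826 2.3 [ 0.73892501  0.36952404 -0.06529236  1.11813784 -0.00641888  1.91227443]
7143 ((423.5195007324219, 306.59393310546875), (32.518646240234375, 142.01524353027344), 21.155418395996094) -68.78375825865767 -0.00159470793488653 0.019098437010893088
```

View pics/w1.png

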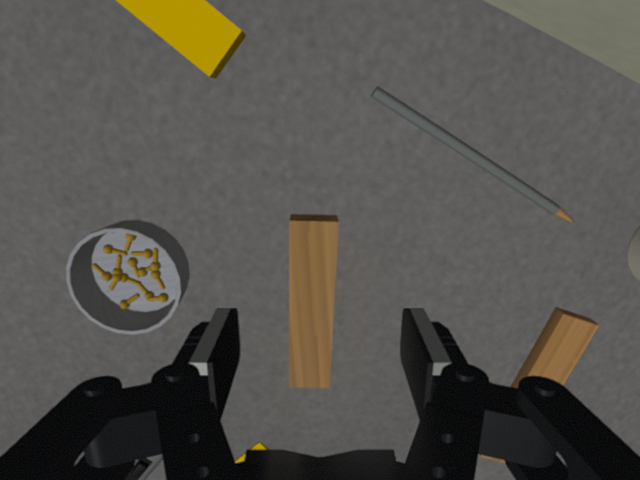

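{"op": "move_arm", "data": {"series": [[[0, -0.3, -2, -0.4, 1.0, -1.5, 0.7], [0, -0.3, -2, 0, 0, 0, 0.7], [0, 0, -2, 0, 0, 0, 0.7], [0, 0, -1.5, 0, 0, 0, 0.7], [0, 0, 0, 0, 0, 0, 0.7]]]}}

```text
clock: 2.85
eef_pos: [0.4046, 0.3518, 0.063]
tool_rot: [0.57, 0.821, 0.001, 0.0]
ft_force: [-0.4, -0.2, 0.6]
grip_width: 0.0596
```

```bash
cat > st.py <<'E'
from h import *
T,o=wT();x=R.from_quat(o['tool_rot']).as_matrix();print(o['eef_pos'].round(4),'yaw',np.degrees(np.arctan2(x[1,0],x[0,0])).round(2),'fixrot',np.degrees(np.cross(x[:,2],[0,0,-1])).round(2),o['grip_width'].round(4),o['clock'],o['ft_force'].round(2))
E
python3 st.py
```

```text
Traceback (most recent call last):
  File "st.py", line 2, in <module>
    T,o=wT();x=R.from_quat(o['tool_rot']).as_matrix();print(o['eef_pos'].round(4),'yaw',np.degrees(np.arctan2(x[1,0],x[0,0])).round(2),'fixrot',np.degrees(np.cross(x[:,2],[0,0,-1])).round(2),o['grip_width'].round(4),o['clock'],o['ft_force'].round(2))
                                                                                                                                                                                               ^^^^^^^^^^^^^^^^^^^^^
AttributeError: 'float' object has no attribute 'round'
```

{"op": "move_arm", "data": {"series": [[[-0.1, 0.6, -2, 0, 0, 0.7, 0.7], [0, 0, -1.8, 0, 0, 0, 0.7], [0, 0, -1.2, 0, 0, 0, 0.7], [0, 0, -0.5, 0, 0, 0, 0.7], [0, 0, 0, 0, 0, 0, 0.7]]]}}

```text
clock: 3.35
eef_pos: [0.4062, 0.3543, 0.01]
tool_rot: [0.569, 0.822, 0.003, 0.0]
ft_force: [-0.6, 0.2, 0.4]
grip_width: 0.0598
```

```bash
sed -i "s/o\['grip_width'\].round(4)/round(o['grip_width'],4)/" st.py
python3 st.py
```

```text
[0.4062 0.3543 0.01  ] yaw 110.61 fixrot [-0.23  0.23  0.  ] 0.0598 3.35 [-0.58  0.21  0.36]
```

{"op": "move_arm", "data": {"series": [[[-0.3, 0.45, -0.3, -0.2, 0.2, 0.6, 0.7], [0, 0, -0.3, 0, 0, 0, 0.7], [0, 0, -0.1, 0, 0, 0, 0.7], [0, 0, 0, 0, 0, 0, 0.3], [0, 0, 0, 0, 0, 0, 0.1]]]}}

```text
clock: 3.85
eef_pos: [0.4045, 0.3606, 0.0051]
tool_rot: [0.565, 0.825, 0.002, 0.0]
ft_force: [-0.4, -0.8, 12.0]
grip_width: 0.032
```

```bash
python3 st.py
```

```text
[0.4045 0.3606 0.0051] yaw 111.25 fixrot [-0.2  0.2  0. ] 0.032 3.85 [-0.39 -0.84 11.98]
```

{"op": "move_arm", "data": {"series": [[[0, 0, 0, 0, 0, 0, 0], [0, 0, 0.1, 0, 0, 0, 0], [0, 0, 0.1, 0, 0, 0, 0], [0, 0, 0.1, 0, 0, 0, 0], [0, 0, 0.2, 0, 0, 0, 0]]]}}

```text
clock: 4.35
eef_pos: [0.4043, 0.3605, 0.0105]
tool_rot: [0.565, 0.825, 0.002, 0.0]
ft_force: [-0.4, -0.1, -1.0]
grip_width: 0.0302
```

```bash
python3 st.py
```

```text
[0.4043 0.3605 0.0105] yaw 111.25 fixrot [-0.2   0.19  0.  ] 0.0302 4.35 [-0.4  -0.14 -1.05]
```

{"op": "move_arm", "data": {"series": [[[0, 0, 1, 0, 0, 0, 0], [0, 0, 2, 0, 0, 0, 0], [0, 0, 2, 0, 0, 0, 0], [0, 0, 0, 0, 0, 0, 0], [0, 0, 0, 0, 0, 0, 0]]]}}

```text
clock: 4.85
eef_pos: [0.404, 0.3602, 0.0636]
tool_rot: [0.565, 0.825, 0.002, 0.0]
ft_force: [-0.8, -0.1, -0.9]
grip_width: 0.0304
```

```bash
python3 st.py; python3 - <<'E'
from h import *
T,o=wT();p,d=shot('wrist','w2');np.save('pics/w2T.npy',T)
shot('scene','s2')
E
```

```text
[0.404  0.3602 0.0636] yaw 111.24 fixrot [-0.19  0.18  0.  ] 0.0304 4.85 [-0.83 -0.14 -0.92]
```

View pics/w2.png

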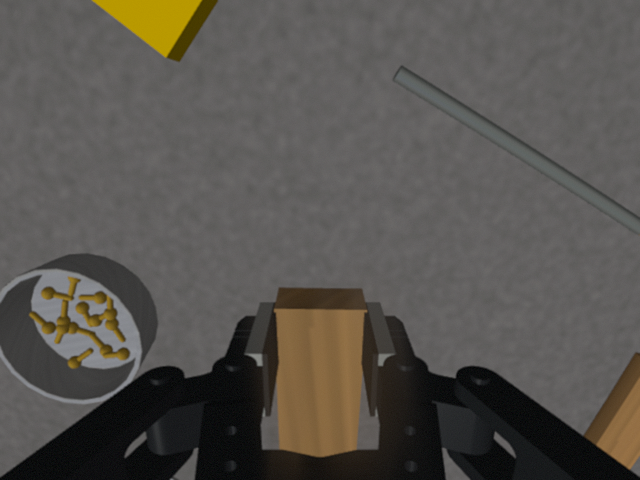

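View pics/s2.png

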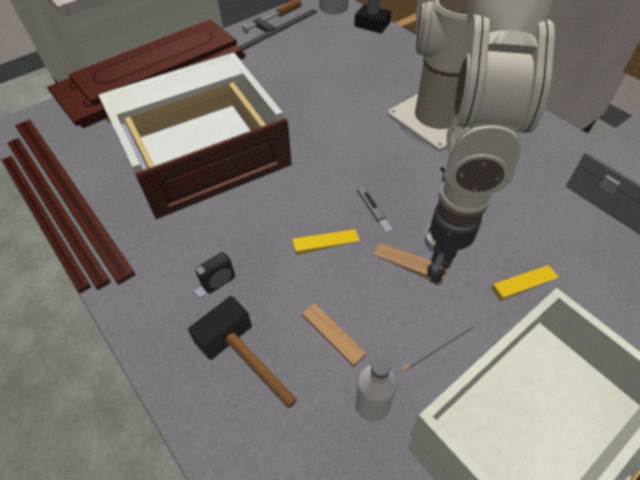

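```bash
cat > wd.py <<'E'
from h import *
import sys
def wedge(f):
    z=np.load(f'pics/{f}.npz');T=np.load(f'pics/{f}T.npy');P=cloud('wrist',z['d'],T);hsv=cv2.cvtColor(z['p'],cv2.COLOR_RGB2HSV)
    m=(hsv[...,0]<18)&(hsv[...,1]>90)&(hsv[...,2]>60);m[:,:265]=0;m[:,375:]=0;m[:305]=0
    m=cv2.erode(m.astype(np.uint8),np.ones((5,5)))>0
    Q=P[m];Q=Q[np.isfinite(Q).all(1)]
    c=Q.mean(0);n=np.linalg.svd(Q-c,full_matrices=False)[2][2];n*=np.sign(n[2]);
    r=(Q-c)@n;print(len(Q),'c',c.round(4),'rms',r.std());
    return n,c
n,c=wedge(sys.argv[1]);a=np.radians(float(sys.argv[2]));d=np.array([np.cos(a),np.sin(a),0]);print('slope along',-(n@d)/n[2],'across',-(n@[-d[1],d[0],0])/n[2])
E
python3 wd.py w2 -68.8; python3 wd.py w1 -68.8
```

```text
8634 c [0.4104 0.3417 0.0715] rms 0.0004965263943954476
slope along -0.11901824289421059 across 0.002017263432390421
2144 c [0.4356 0.2764 0.0052] rms 0.0005737821655687881
slope along -0.11642334617249388 across -0.0021163963368090954
```

{"op": "move_arm", "data": {"series": [[[2.5, -4.0, 0, 0, 0, -4, 0], [2.5, -4.0, 0, 0, 0, -4, 0], [2.5, -4.0, 0, 0, 0, -4, 0], [2.5, -4.0, 0, 0, 0, -4, 0], [2.5, -4.0, 0, 0, 0, -4, 0]]]}}

```text
clock: 5.45
eef_pos: [0.5264, 0.1591, 0.0583]
tool_rot: [0.699, 0.716, -0.0, -0.002]
ft_force: [0.4, 0.3, -0.6]
grip_width: 0.0302
```

```bash
python3 st.py
```

```text
[0.5264 0.1591 0.0583] yaw 91.38 fixrot [-0.12 -0.15 -0.  ] 0.0302 5.45 [ 0.42  0.28 -0.55]
```

{"op": "move_arm", "data": {"series": [[[2.5, -4.0, 0, 0, 0, -4, 0], [2.5, -4.0, 0, 0, 0, -4, 0], [2.0, -3.5, -0.5, 0, 0, -3, 0], [0, 0, 0, 0, 0, 0, 0], [0, 0, 0, 0, 0, 0, 0]]]}}

```text
clock: 5.95
eef_pos: [0.5982, 0.032, 0.047]
tool_rot: [0.77, 0.638, -0.003, -0.003]
ft_force: [0.1, 0.7, -0.6]
grip_width: 0.03
```

```bash
python3 st.py; python3 - <<'E'
from h import *
T,o=wT();p,d=shot('wrist','w3');np.save('pics/w3T.npy',T)
shot('scene','s3');shot('top','t3')
E
python3 wd.py w3 -99.4
```

```text
[0.5982 0.032  0.047 ] yaw 79.31 fixrot [-0.06 -0.51 -0.  ] 0.03 5.95 [ 0.14  0.66 -0.58]
11211 c [0.5937 0.0137 0.0551] rms 0.0005018357972757732
slope along -0.11683614178076554 across -0.01016932266934022
```

View pics/s3.png

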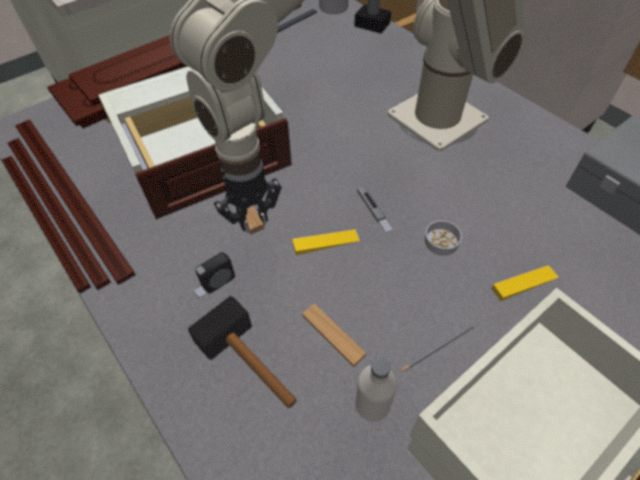

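View pics/t3.png

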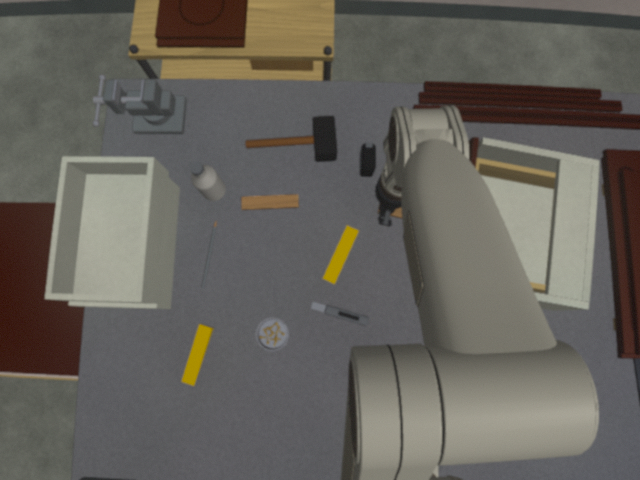

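```bash
python3 - <<'E'
from h import *
t=np.load('pics/t0.npz');P=cloud('top',t['d']);p=t['p'].astype(int)
m=np.zeros((480,640),bool);m[140:180,355:380]=1;m&=(P[...,2]>.01)&(p.sum(2)<150)
Q=P[m];print(cv2.minAreaRect(Q[:,:2].astype(np.float32)*1000),Q.min(0),Q.max(0))
s=np.load('pics/s3.npz');P=cloud('scene',s['d']);p=s['p'].astype(int)
Q=P[100:215,120:300].reshape(-1,3);n=np.array([-.163,-.9866]);
u=(Q[:,:2]-[.5755,-.1264])@n; k=(p[100:215,120:300].reshape(-1,3).sum(1))
# light-grey arm points: near the face plane region above z .15
for z0 in np.arange(.14,.5,.04):
    w=(Q[:,2]>z0)&(Q[:,2]<z0+.04)&(u<.3)&(u>-.2); 
    if w.sum():print(z0.round(2),w.sum(),u[w].min().round(3),np.percentile(u[w],[5,50,95]).round(3))
E
```

```text
((713.7557983398438, 72.12712860107422), (31.145498275756836, 61.67679214477539), 89.28219604492188) [0.68297372 0.05638692 0.01324129] [0.7447049  0.08754961 0.07166596]
0.14 1557 -0.2 [-0.181  0.043  0.221]
0.18 759 -0.2 [-0.199 -0.192 -0.165]
0.22 608 -0.199 [-0.198 -0.191 -0.169]
0.26 757 -0.2 [-0.197 -0.192 -0.169]
0.3 758 -0.2 [-0.199 -0.191 -0.157]
0.34 972 -0.2 [-0.199 -0.194 -0.149]
0.38 77 -0.2 [-0.2   -0.191 -0.175]
```

{"op": "move_arm", "data": {"series": [[[0.2, 0, -1.5, 0, -0.5, 1.3, 0], [0, 0, -1.5, 0, 0, 0, 0], [0, 0, -0.7, 0, 0, 0, 0], [0, 0, 0, 0, 0, 0, 0], [0, 0, 0, 0, 0, 0, 0]]]}}

```text
clock: 6.6
eef_pos: [0.598, 0.041, 0.0111]
tool_rot: [0.758, 0.653, 0.001, -0.0]
ft_force: [0.9, -0.3, -1.1]
grip_width: 0.0299
```

```bash
python3 st.py
```

```text
[0.598  0.041  0.0111] yaw 81.51 fixrot [-0.11  0.07  0.  ] 0.0299 6.6 [ 0.95 -0.3  -1.05]
```

{"op": "move_arm", "data": {"series": [[[0, 0, -0.2, 0, 0, -0.9, 0], [0, 0, -0.1, 0, 0, 0, 0], [0, 0, -0.1, 0, 0, 0, 0], [0, 0, 0, 0, 0, 0, 0], [0, 0, 0, 0, 0, 0, 0]]]}}

```text
clock: 7.1
eef_pos: [0.5995, 0.0418, 0.0092]
tool_rot: [0.763, 0.647, 0.003, 0.001]
ft_force: [-0.6, 0.6, -1.1]
grip_width: 0.0305
```

```bash
python3 st.py
```

```text
[0.5995 0.0418 0.0092] yaw 80.58 fixrot [-0.12  0.3   0.  ] 0.0305 7.1 [-0.55  0.64 -1.08]
```

{"op": "move_arm", "data": {"series": [[[0, 0, -0.2, -0.1, 0.3, 0, 0], [0, 0, -0.1, 0, 0, 0, 0], [0, 0, 0, 0, 0, 0, 0], [0, 0, 0, 0, 0, 0, 0], [0, 0, 0, 0, 0, 0, 0]]]}}

```text
clock: 7.6
eef_pos: [0.5997, 0.0414, 0.006]
tool_rot: [0.763, 0.646, -0.0, -0.0]
ft_force: [1.1, 0.4, -0.6]
grip_width: 0.0304
```

```bash
python3 st.py
```

```text
[0.5997 0.0414 0.006 ] yaw 80.55 fixrot [-0.01 -0.02 -0.  ] 0.0304 7.6 [ 1.1   0.36 -0.6 ]
```

{"op": "move_arm", "data": {"series": [[[0, 0, -0.1, 0, 0, 0, 0], [0, 0, 0, 0, 0, 0, 0], [0, 0, 0, 0, 0, 0, 0], [0, 0, 0, 0, 0, 0, 0], [0, 0, 0, 0, 0, 0, 0]]]}}

```text
clock: 8.1
eef_pos: [0.5999, 0.0414, 0.0056]
tool_rot: [0.763, 0.646, 0.0, 0.0]
ft_force: [-0.6, 0.8, 1.0]
grip_width: 0.0304
```

```bash
python3 st.py; python3 - <<'E'
from h import *
T,o=wT();p,d=shot('wrist','w4');np.save('pics/w4T.npy',T)
E
python3 wd.py w4 -99.4
```

```text
[0.5999 0.0414 0.0056] yaw 80.55 fixrot [-0.02  0.03  0.  ] 0.0304 8.1 [-0.58  0.85  1.02]
11198 c [0.5957 0.0232 0.0137] rms 0.0005067952014670208
slope along -0.11740682243181004 across -0.0011756045274796088
```

View pics/w4.png

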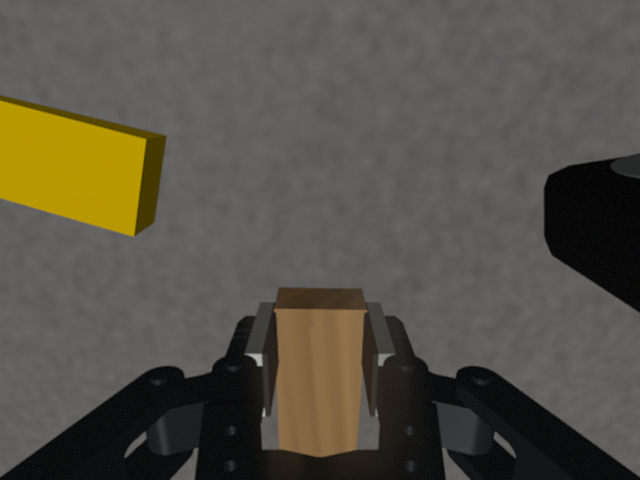

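{"op": "move_arm", "data": {"series": [[[-0.15, -1.0, 0, 0, 0, 0, 0], [-0.15, -1.0, 0, 0, 0, 0, 0], [-0.15, -1.0, 0, 0, 0, 0, 0], [-0.1, -0.5, 0, 0, 0, 0, 0], [0, 0, 0, 0, 0, 0, 0]]]}}

```text
clock: 8.65
eef_pos: [0.5938, 0.0026, 0.0056]
tool_rot: [0.763, 0.646, 0.0, 0.0]
ft_force: [0.8, -1.3, -1.1]
grip_width: 0.0304
```

```bash
cat >> st.py <<'E'
n=np.array([-.163,-.9866]);r=o['eef_pos'][:2]-[.5755,-.1264];print('tip in',(r@n+.127).round(4),'lat',(r@[.9866,-.163]).round(4))
E
python3 st.py
```

```text
[0.5938 0.0026 0.0056] yaw 80.49 fixrot [-0.    0.03  0.  ] 0.0304 8.65 [ 0.84 -1.26 -1.07]
tip in -0.0033 lat -0.0029
```

{"op": "move_arm", "data": {"series": [[[-0.1, -0.5, 0, 0, 0, 0, 0], [-0.1, -0.5, 0, 0, 0, 0, 0], [0, 0, 0, 0, 0, 0, 0], [0, 0, 0, 0, 0, 0, 0], [0, 0, 0, 0, 0, 0, 0]]]}}

```text
clock: 9.15
eef_pos: [0.5923, -0.0049, 0.0061]
tool_rot: [0.763, 0.647, 0.003, -0.002]
ft_force: [0.4, 0.9, 0.1]
grip_width: 0.0304
```

```bash
python3 st.py; python3 -c "
from h import *
shot('scene','s4')"
```

```text
[ 0.5923 -0.0049  0.0061] yaw 80.6 fixrot [-0.45  0.12  0.  ] 0.0304 9.15 [0.35 0.86 0.06]
tip in 0.0044 lat -0.0032
```

{"op": "move_arm", "data": {"series": [[[-0.1, -0.4, 0, -0.4, 0.1, 0, 0], [-0.1, -0.4, 0, 0, 0, 0, 0], [0, 0, 0, 0, 0, 0, 0], [0, 0, 0, 0, 0, 0, 0], [0, 0, 0, 0, 0, 0, 0]]]}}

```text
clock: 9.7
eef_pos: [0.5917, -0.0069, 0.0066]
tool_rot: [0.761, 0.649, 0.005, -0.004]
ft_force: [0.3, 1.2, 0.3]
grip_width: 0.0305
```

```bash
python3 st.py; python3 -c "
from h import *
shot('scene','s5')"
```

```text
[ 0.5917 -0.0069  0.0066] yaw 80.88 fixrot [-0.69  0.17  0.  ] 0.0305 9.7 [0.28 1.19 0.32]
tip in 0.0064 lat -0.0035
```

```bash
python3 - <<'E'
from h import *
o=bot.get_obs();print(o['joint_pos'].round(3),o['tau'].round(2),o['ft_torque'].round(2))
a=np.load('pics/s4.npz')['p'][20:260,100:340];b=np.load('pics/s5.npz')['p'][20:260,100:340]
cv2.imwrite('pics/c5.png',cv2.resize(b,None,fx=2.5,fy=2.5,interpolation=cv2.INTER_CUBIC)[:,:,::-1])
E
```

```text
[-0.018  0.6   -0.069  0.899  0.012  1.712] [-7.200e-01 -4.890e+01  2.059e+01  2.000e-02 -3.200e-01 -3.000e-02] [ 0.22 -0.04 -0.03]
```

View pics/c5.png

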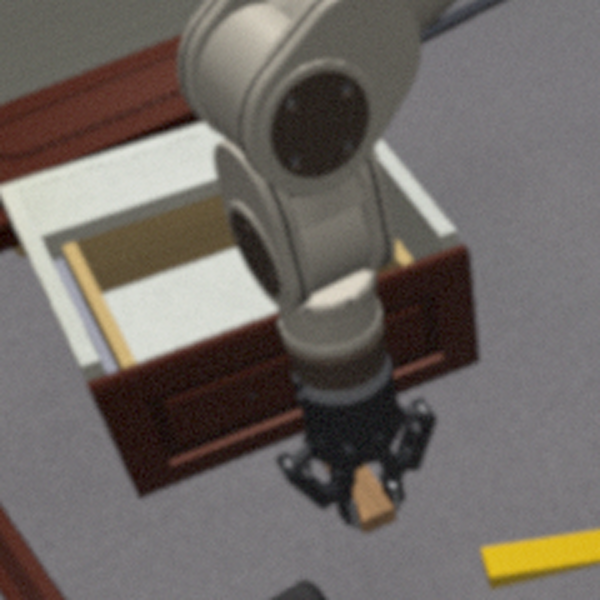

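{"op": "move_arm", "data": {"series": [[[-0.08, -0.5, -0.05, -0.7, 0.2, 0, 0], [-0.08, -0.5, 0, -0.5, 0, 0, 0], [-0.08, -0.5, 0, -0.5, 0, 0, 0], [-0.08, -0.5, 0, -0.5, 0, 0, 0], [-0.08, -0.5, 0, -0.5, 0, 0, 0]]]}}

```text
clock: 10.25
eef_pos: [0.5893, -0.022, 0.0056]
tool_rot: [0.759, 0.651, -0.004, 0.006]
ft_force: [1.5, 6.2, -0.4]
grip_width: 0.0303
```

```bash
python3 st.py; python3 -c "
from h import *
o=bot.get_obs();print(o['tau'].round(2),o['ft_torque'].round(2))"
```

```text
[ 0.5893 -0.022   0.0056] yaw 81.29 fixrot [0.82 0.12 0.  ] 0.0303 10.25 [ 1.54  6.2  -0.38]
tip in 0.0217 lat -0.0034
[-4.070e+00 -4.858e+01  2.010e+01  2.900e-01 -2.460e+00  1.000e-02] [ 1.77 -0.15 -0.  ]
```

{"op": "move_arm", "data": {"series": [[[0, 0, 0, 0.7, 0.1, 0, 0], [0, 0, 0, 0, 0, 0, 0], [0, 0, 0, 0, 0, 0, 0], [0, 0, 0, 0, 0, 0, 0], [0, 0, 0, 0, 0, 0, 0]]]}}

```text
clock: 10.75
eef_pos: [0.5892, -0.022, 0.0056]
tool_rot: [0.759, 0.651, -0.0, 0.0]
ft_force: [0.2, 1.8, 0.5]
grip_width: 0.0302
```

```bash
python3 st.py; cat > lift.py <<'E'
from h import *
import sys
# vertical pixel shift of front's features (outside arm) between reference s0 and now
def g(f): return cv2.GaussianBlur(cv2.cvtColor(np.load(f'pics/{f}.npz')['p'],cv2.COLOR_RGB2GRAY),(0,0),1).astype(np.float32)
A,B=g('s0'),g(sys.argv[1])
T=np.array(bot.camera_info('scene')['cam_to_world']);i=bot.camera_info('scene');f=240/np.tan(np.radians(i['vfov']/2))
def proj(P):
    c=(np.array(P)-T[:3,3])@T[:3,:3];return np.array([c[0]/c[2]*f+i['cx'],c[1]/c[2]*f+i['cy']])
for nm,P in(('leftend',[.715,-.149,.07]),('rightend',[.43,-.102,.08])):
    a=proj(P);pm=(proj(np.add(P,[0,0,.003]))-a);c=a.astype(int)
    h=(28,32);x0,y0=c[0]-h[0]//2,c[1]-h[1]
    wa=A[c[1]-40:c[1]+40,c[0]-16:c[0]+16];wb=B[c[1]-40:c[1]+40,c[0]-16:c[0]+16]
    s,r=cv2.phaseCorrelate(wa,wb,cv2.createHanningWindow(wa.shape[::-1],cv2.CV_32F))
    print(nm,c,'px per 3mm',pm.round(2),'shift',np.round(s,2),'resp',round(r,2),'lift mm',round(3*np.dot(s,pm)/np.dot(pm,pm),2))
    wa=A[c[1]-40:c[1]+40,c[0]-16:c[0]+16]
    W=np.float32([[1,0,0],[0,1,0]])
    try:
        cc,W=cv2.findTransformECC(wa,wb,W,cv2.MOTION_TRANSLATION,(3,200,1e-6),None,1);print('  ecc',W[:,2].round(2),round(cc,3),'lift',round(3*np.dot(W[:,2],pm)/np.dot(pm,pm),2))
    except Exception as e:print(e)
E
python3 -c "
from h import *
shot('scene','s6')
T,o=wT();p,d=shot('wrist','w6');np.save('pics/w6T.npy',T)"; for k in s2 s3 s5 s6;do echo $k; python3 lift.py $k;done; python3 wd.py w6 -99
```

```text
[ 0.5892 -0.022   0.0056] yaw 81.29 fixrot [0.07 0.01 0.  ] 0.0302 10.75 [0.21 1.77 0.51]
tip in 0.0218 lat -0.0034
s2
leftend [159 194] px per 3mm [-0.41 -0.96] shift [-0.1  -0.12] resp 1.07 lift mm 0.43
  ecc [0.   0.01] 0.999 lift -0.04
rightend [280 144] px per 3mm [-0.11 -1.  ] shift [-0.06 -0.04] resp 1.1 lift mm 0.15
  ecc [-0.01  0.01] 0.999 lift -0.04
s3
leftend [159 194] px per 3mm [-0.41 -0.96] shift [0.02 0.  ] resp 1.04 lift mm -0.03
  ecc [-0.01  0.01] 0.999 lift -0.0
rightend [280 144] px per 3mm [-0.11 -1.  ] shift [-0.08 -0.04] resp 1.08 lift mm 0.15
  ecc [ 0.04 -0.01] 0.998 lift 0.01
s5
leftend [159 194] px per 3mm [-0.41 -0.96] shift [-0.   -0.12] resp 1.02 lift mm 0.32
  ecc [-0.07 -0.23] 0.996 lift 0.68
rightend [280 144] px per 3mm [-0.11 -1.  ] shift [-0.07 -0.18] resp 1.16 lift mm 0.56
  ecc [ 0.   -0.21] 0.997 lift 0.62
s6
leftend [159 194] px per 3mm [-0.41 -0.96] shift [-0.31 -0.87] resp 0.94 lift mm 2.65
  ecc [-0.17 -0.61] 0.983 lift 1.81
rightend [280 144] px per 3mm [-0.11 -1.  ] shift [-0.16 -0.48] resp 1.04 lift mm 1.47
  ecc [-0.05 -0.56] 0.99 lift 1.67
11105 c [ 0.5853 -0.0406  0.0136] rms 0.0005004747085519661
slope along -0.11800247207341827 across -0.001953987130309536
```

```bash
cat > lift2.py <<'E'
from h import *
import sys
i=bot.camera_info('scene');T=np.array(i['cam_to_world']);f=240/np.tan(np.radians(i['vfov']/2))
def proj(P):
    c=(np.array(P)-T[:3,3])@T[:3,:3];return np.c_[c[:,0]/c[:,2]*f+i['cx'],c[:,1]/c[:,2]*f+i['cy']]
def y(x):return -.164*x-.032
def g(k): return cv2.GaussianBlur(cv2.cvtColor(np.load(f'pics/{k}.npz')['p'],cv2.COLOR_RGB2GRAY),(0,0),.8).astype(np.float32)
A=g('s0')
for k in sys.argv[1:]:
  B=g(k)
  for x0,x1 in((.665,.73),(.42,.48)):
   for z0,z1 in ((-.02,.125),(.01,.13)):
    q=proj([[x,y(x)+.0,z] for x,z in((x0,z0),(x1,z0),(x1,z1),(x0,z1))])
    m=np.zeros((480,640),np.uint8);cv2.fillPoly(m,[q.astype(np.int32)],255)
    P=[[(x0+x1)/2,y((x0+x1)/2),.06]];pm=(proj(np.add(P,[0,0,.003]))-proj(P))[0]
    # 1-D search along pm, allowing gain/offset
    best=[]
    S=np.arange(-1,7,.1);mm=m>0
    for s in S:
        W=np.float32([[1,0,pm[0]*s/3],[0,1,pm[1]*s/3]])
        Bw=cv2.warpAffine(B,W,(640,480),flags=cv2.INTER_CUBIC|cv2.WARP_INVERSE_MAP)
        best.append(np.corrcoef(A[mm],Bw[mm])[0,1])
    print(k,x0,z0,'lift mm',S[np.argmax(best)].round(2),round(max(best),4),round(best[10],4))
E
python3 lift2.py s2 s5 s6
```

```text
s2 0.665 -0.02 lift mm -0.0 0.9983 0.9983
s2 0.665 0.01 lift mm 0.1 0.9715 0.9713
s2 0.42 -0.02 lift mm -0.0 0.9986 0.9986
s2 0.42 0.01 lift mm -0.1 0.9813 0.9813
s5 0.665 -0.02 lift mm 1.0 0.9983 0.995
s5 0.665 0.01 lift mm 1.2 0.9726 0.9456
s5 0.42 -0.02 lift mm 1.5 0.9924 0.9862
s5 0.42 0.01 lift mm 1.0 0.9786 0.9645
s6 0.665 -0.02 lift mm 2.9 0.998 0.9793
s6 0.665 0.01 lift mm 3.1 0.9685 0.8185
s6 0.42 -0.02 lift mm 3.2 0.9856 0.9584
s6 0.42 0.01 lift mm 2.9 0.9762 0.8698
```

```bash
python3 - <<'E'
from h import *
b=np.load('pics/s6.npz')['p'];cv2.imwrite('pics/s6b.png',b[:,:,::-1])
p,d=shot('scene','s7');shot('top','t7')
print(bot.get_obs()['ft_force'].round(2),bot.get_obs()['joint_vel'].round(4))
A=np.load('pics/s0.npz')['p'].astype(int);D=abs(A-p.astype(int)).max(2);m=D>40
print([ (n,int(m[y0:y1,x0:x1].sum())) for n,(x0,y0,x1,y1) in dict(tape=(190,250,238,300),mallet=(188,295,300,408),packer=(300,300,368,366),glue=(352,355,400,420),pencil=(400,322,478,372),tin=(422,218,465,255),knife=(355,185,395,232)).items()])
E
python3 lift2.py s7; python3 st.py
```

```text
[0.98 1.95 0.38] [-0.     -0.0013 -0.      0.0014 -0.0007 -0.0005]
[('tape', 0), ('mallet', 0), ('packer', 0), ('glue', 0), ('pencil', 0), ('tin', 0), ('knife', 0)]
s7 0.665 -0.02 lift mm 2.9 0.9983 0.9796
s7 0.665 0.01 lift mm 3.1 0.9726 0.8275
s7 0.42 -0.02 lift mm 3.2 0.9856 0.9585
s7 0.42 0.01 lift mm 3.0 0.9792 0.8664
[ 0.5892 -0.0221  0.0056] yaw 81.29 fixrot [0.07 0.01 0.  ] 0.0302 10.95 [0.98 1.95 0.38]
tip in 0.0218 lat -0.0035
```

View pics/s7.png

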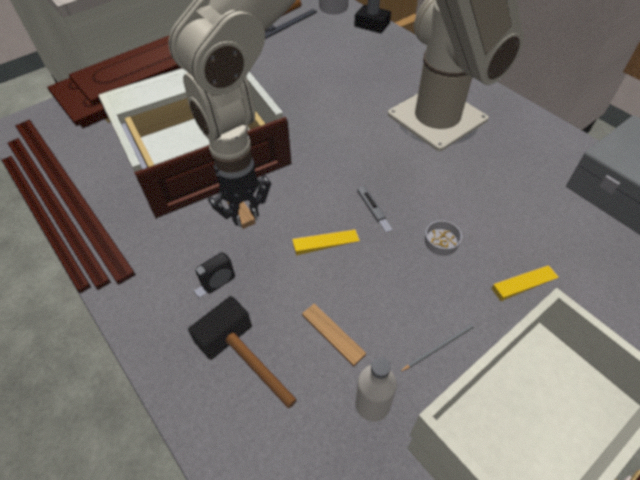

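The picture shows the wedge heel in the gripper at (247,213), with the gripper clear of the front. All the other things on the bench are unmoved, and the lift reads a steady 3 mm.

```bash
python3 -c "
from workcell import bot
print(bot.job_done())"
```

```text
the job is handed in; nothing more can be done
None
```

The wedge is in place under the middle of the front, holding it about 3 mm off the bench, and the arm still grips it. I handed the job in at 11 s of the 38 s allowed.

- **Choosing the wedge:** I picked it from the packer by its measured taper (slope about 0.118, against the packer's level top). I pinched it near the heel, laid it flat on the bench square to the front, and pushed it in.
- **Lift:** four image comparisons with the starting picture put it at 2.9–3.2 mm, unchanged 0.2 s later. Two earlier, coarser comparisons read 1.5–2.7 mm. I discounted them because their windows included background that does not move.
- **Wedge position:** the thin end is about 22 mm in past the outer face and 3–4 mm off the middle. It is less than 1° out of square by the gripper's angle, and its top slope still matches the taper, so it lies flat.
- **Push and grip:** the push needed about 6 N, and about 2 N remains. The fingers are shut on the wedge at about 30 mm. I could not read the load between the front and the wedge directly.
- **Surroundings:** the arm looked clear of the front in the last picture, and no listed bystander showed any change.
- **Stall:** the first small steps after the thin end met the front stalled, with a tool tilt of about 0.7°. A continuous push freed it, and I levelled the tool afterwards.

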